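# Try chair-leg ferrules on the counter's gauge pin

### The job

Two blue chair-leg ferrules look alike, but only one fits a customer's chair. Try each in turn by sliding it mouth down onto the steel gauge pin, gently and without forcing it: stand the one that goes all the way down to the plate upright in the green tray, and the one that stops partway upright in the red tray. Put the first away in its tray before trying the second, and leave the other goods on the counter where they are.

Things in the scene. Friction and masses are not known exactly. Their poses are not given: they have to be found in the camera images.
- ferrule_a: blue plastic chair-leg ferrule, a cap 38 to 40 mm in outside diameter, 52 mm tall, 60 g, closed top, standing mouth down; origin at the centre of its mouth (lower rim), z up. Bore 27 mm wide at the mouth. One of the two is good (bore 40 mm deep, goes down until its rim rests on the plate), one wrong (shoulder 14 mm inside, stops with its rim about 20 mm above the plate); alike to look at, which is which is not told
- ferrule_b: blue plastic chair-leg ferrule, a cap 38 to 40 mm in outside diameter, 52 mm tall, 60 g, closed top, standing mouth down; origin at the centre of its mouth (lower rim), z up. Bore 27 mm wide at the mouth. One of the two is good (bore 40 mm deep, goes down until its rim rests on the plate), one wrong (shoulder 14 mm inside, stops with its rim about 20 mm above the plate); alike to look at, which is which is not told
- gauge: grey gauge plate fixed to the counter, 120 mm (its x) by 60 mm (its y), 12 mm thick; origin at the centre of its underside, z up. A black slot runs along its x axis through the centre and an upright steel pin is clamped in the slot
- slot_mid (a point): middle of the slot, on the plate's top face. The pin (24 mm diameter, 34 mm tall above the plate, its last 4 mm tapering to 19 mm) stands on the slot's centre line (y = 0 of the plate) anywhere from 13.5 mm before to 13.5 mm beyond this point along the plate's x; where is not told: look or feel for it. It stays there during the work (clamped, holds against 90 N)
- tray_green: shallow green tray fixed to the counter, for the ferrule that fits; outside 120 mm (x) by 140 mm (y), 30 mm tall, walls and floor 4 mm; origin at the centre of its underside
- tray_red: shallow red tray fixed to the counter, for the ferrule that does not fit; outside 120 mm (x) by 140 mm (y), 30 mm tall, walls and floor 4 mm; origin at the centre of its underside
- soap: yellow bar of soap, 50 x 80 x 30 mm, lying; a bystander, leave it alone
- battery: brass-coloured round battery cell, 33 mm across, 60 mm tall, standing; a bystander, leave it alone
- matchbox: cardboard matchbox, 55 x 36 x 16 mm; a bystander, leave it alone
- tape: roll of clear tape, 64 mm across, 19 mm tall, lying flat; a bystander, leave it alone
- screwdriver: screwdriver with red handle, 180 mm long, lying; a bystander, leave it alone
Not all that is in view belongs to the job. What is shaped like the ferrule_b but pink or purple is not meant.

How it is judged:
By the outcome, as a careful person would: the job done as asked, in the order asked, and still so for the second after the job is handed in, with the robot touching nothing.
It also fails if it takes over 69 s, if anything falls off the work surface, if the arm or the gripper's body presses on something with over 40 N, if the wrist force passes 120 N, or if a joint passes its speed limit or range.

### The arm

A 6-joint arm with a two-finger parallel gripper is mounted at the origin on the work surface. World frame = base frame: x ahead of the robot, y to its left, z up, the work surface at z = 0. Lengths are in mm, angles in rad, forces in N, time in s.
With the tool pointing down it reaches from about 350 to 875 mm from the base axis. Payload 4.2 kg.
Tool frame: the origin (TCP) lies midway between the tips of the shut fingers; the grasp point (between the pads) lies 19 mm behind it; z points along the fingers, y is the direction in which the jaws open and shut (so a half turn about z gives the same grasp; the last joint's range is limited). The gripper opens to 85 mm and grips with 20 to 120 N. Pads are 22 mm wide; open, the fingers measure 114 mm over their backs; the gripper's body (76 mm by 85 mm) begins 54 mm behind the grasp point. The pads swing forward as they close: fully open they stand 13 mm farther back than shut.
Start: joints at [-0.903, 0.385, 0.008, 0, -1.194, -0.259], TCP at [248.456, -573.471, 231.312] pointing down, gripper open.
Joint ranges: [-3.14, 3.14], [-1.21, 2.06], [-1.07, 1.41], [-3.16, 2.05], [-2.99, -0.16], [-3.1, 3.1]. Speed limits (rad/s): [2.79, 2.79, 3.14, 3.14, 3.14, 3.14].

### API

Orientations are given as a unit quaternion [x, y, z, w].
In Python, from bench import arm gives the robot as it stands.
- The arm moves only by the tool servo_tool, never from a script. Its argument "rows" is a list of rows, each an object of numbers: "fingers": the finger opening in cm, from 0 to 8.54; "x", "y", "z": the shift along the tool's x, y, z in cm; "turn": the turn about the tool's z in degrees. A call has 1 to 10 rows; each row shifts and turns the commanded pose from where the row before left it, along the tool's axes as they then stand; what a row does not reach is not made up. A row lasts 1/12 s, in which the tool goes at most 41.7 mm and 7.16 degrees, less where a joint would pass 70% of its speed; a pose out of reach is approached as far as the arm can. A call is refused whole if a number of a shift passes 4.17 or a number of a turn 7.16, either way. A call with a gripper value outside its range is refused whole. The fingers move at their own pace and stop on an object; the grip force is fixed at half the most. Time passes only in rows, so rows that do not move let the fingers close. It gives the time, the measured TCP pose, the force and the opening at its end, in the units of the state.
- arm.read_state(): the state, without advancing time (a new reading comes with each control period).
- arm.get_image(name): name is "scene" or "top" or "wrist"; returns (picture, depth): 400x640x3 uint8, red, green, blue; 400x640 float32, mm along the optical axis (not along the pixel's ray), 0 where there is no reading.
- arm.camera_model(name): a dict with "fx", "fy", "cx", "cy" (pixels), "pose" (4x4, takes a point from camera to world coordinates). Camera axes: x right, y down, z forward; pixel columns grow to the right and rows downward; lengths in mm; the calibration is good to about 2 mm. A picture is of the moment at which its call begins: read the wrist's pose just before it. camera_model takes no time and is no camera call; for the wrist camera it gives the pose at the moment of the call.
- arm.job_done(): hands the job in, once; it reports no verdict.
The state is a dict: "clock": time; "joints": joint angles; "joint_vel": joint speeds; "joint_efforts": joint torques, N m; "position": TCP position; "ee_rot": TCP orientation; "contact_force": force on the tool from outside, world axes, zero at the start; "wrist_torque": the same for the moment, N m; "gripper_width": finger opening in mm.
Only numpy, scipy, OpenCV 4.12 (cv2) and the standard library are available. Lean on these libraries where they do the work, as an engineer would, in place of code of your own. Each camera call takes 0.05 s, during which the arm holds its last target.

## Working session

There is one attempt and no reset: what is moved stays moved. The work goes in short steps, Python scripts to look and compute and a tool call to move; the robot and the scene stay as the last step left them, time stands still between calls to the robot, and variables do not carry over. Pictures are saved under pics/ and viewed, and the job is handed in when it is done.

Besides the shell and the picture viewer there is one more tool, called after "Call:" by a JSON object that holds its "api" and its "payload", one argument or row to a line. servo_tool: Moves the arm, as the interface text tells. Its arguments: {"type":"object","properties":{"rows":{"type":"array","items":{"type":"object","properties":{"fingers":{"type":"number"},"x":{"type":"number"},"y":{"type":"number"},"z":{"type":"number"},"turn":{"type":"number"}}}}},"required":["rows"]}

```bash
ls; mkdir -p pics
python3 - <<'E'
from bench import arm
import cv2, numpy as np
print(arm.read_state())
for n in ["scene","top","wrist"]:
    p,d=arm.get_image(n); cv2.imwrite(f"pics/{n}0.png",p[:,:,::-1]); np.save(f"pics/{n}0.npy",d)
    print(n,arm.camera_model(n))
E
```

```text
pics
{'clock': 0.0, 'joints': array([-9.03392684e-01,  3.85578444e-01,  6.59631131e-03, -4.84900064e-04,
       -1.19397664e+00, -2.58588491e-01]), 'joint_vel': array([-1.81618709e-03, -9.93537924e-04,  6.33739069e-04,  1.01173881e-03,
       -4.98700895e-05, -1.42439332e-03]), 'joint_efforts': array([ 3.08876515e-04, -3.92286158e+01,  1.88396913e+01,  4.18591216e+00,
       -4.61965450e-03, -9.39019060e-06]), 'position': array([ 248.22415724, -572.95332727,  230.19890262]), 'ee_rot': array([-2.02899386e-01,  9.79198968e-01,  1.06803489e-03, -2.81288703e-04]), 'contact_force': array([ 0.05402669,  0.62308188, -0.3436949 ]), 'wrist_torque': array([ 0.01204754,  0.01035361, -0.02828985]), 'gripper_width': 85.30480917563114}
scene {'fx': 420.02459189178734, 'fy': 420.02459189178734, 'cx': 314.1151193746838, 'cy': 199.80643823275753, 'pose': array([[ 4.92034526e-01,  5.64453094e-01, -6.62793128e-01,
         1.34166391e+03],
       [ 8.70301546e-01, -2.99814314e-01,  3.90751322e-01,
        -3.66354512e+02],
       [ 2.18459262e-02, -7.69093025e-01, -6.38763394e-01,
         7.43900811e+
[... 309 characters left out ...]
8497e-01, -4.69044615e-02,  1.27115048e-02,
         4.88087394e+01],
       [-2.59396421e-03, -2.09741618e-01, -9.77753407e-01,
         1.11049042e+03],
       [ 0.00000000e+00,  0.00000000e+00,  0.00000000e+00,
         1.00000000e+00]])}
wrist {'fx': 321.19599443424386, 'fy': 321.19599443424386, 'cx': 315.8866201047271, 'cy': 198.5599118931232, 'pose': array([[-3.99393443e-01,  8.72556245e-01,  2.81301399e-01,
         1.76641999e+02],
       [ 9.16778925e-01,  3.79748623e-01,  1.23723020e-01,
        -6.05351819e+02],
       [ 1.13147433e-03,  3.07305357e-01, -9.51610286e-01,
         3.72943132e+02],
       [ 0.00000000e+00,  0.00000000e+00,  0.00000000e+00,
         1.00000000e+00]])}
```

View pics/top0.png

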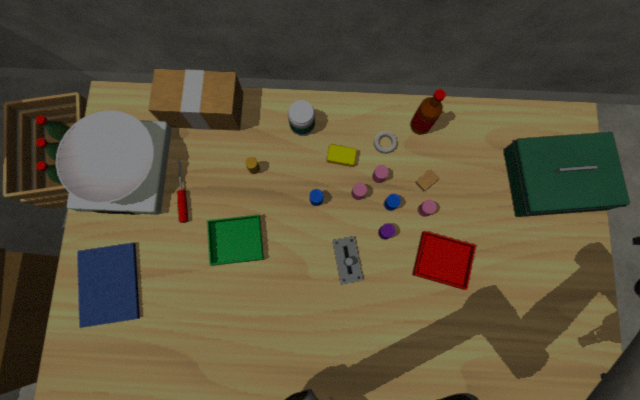

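View pics/scene0.png

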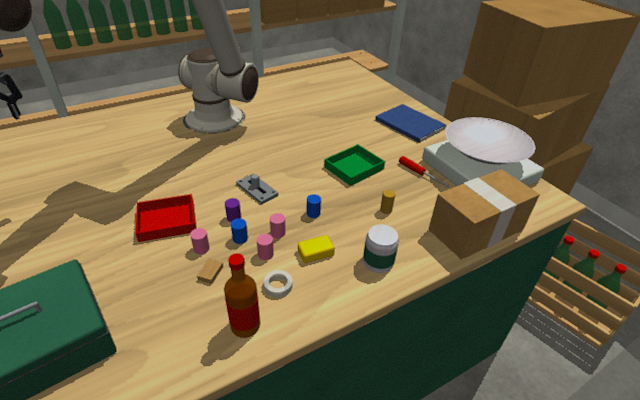

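View pics/wrist0.png

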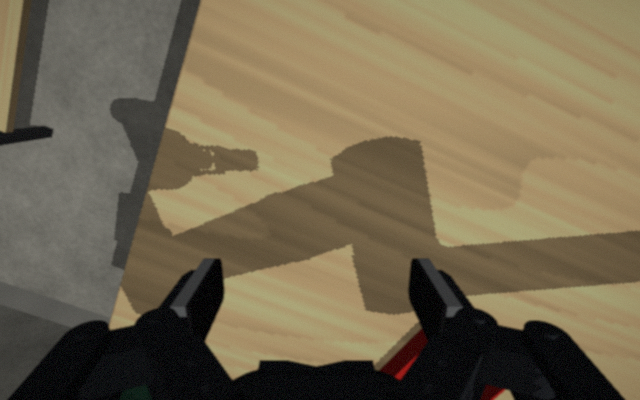

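Two blue candidates in the top view, at (317,197) and (393,202). The pink items at (360,191), (381,174) and (428,208) and the purple one at (387,231) are decoys. I'll confirm this in an enlarged crop.

Run:
```python
import cv2, numpy as np
p=cv2.imread("pics/top0.png")
c=p[150:300,290:490]; cv2.imwrite("pics/c1.png",cv2.resize(c,None,fx=4,fy=4,interpolation=cv2.INTER_NEAREST))
p=cv2.imread("pics/scene0.png")
c=p[150:290,130:330]; cv2.imwrite("pics/c2.png",cv2.resize(c,None,fx=4,fy=4,interpolation=cv2.INTER_CUBIC))
```

```text
(no output)
```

View pics/c1.png

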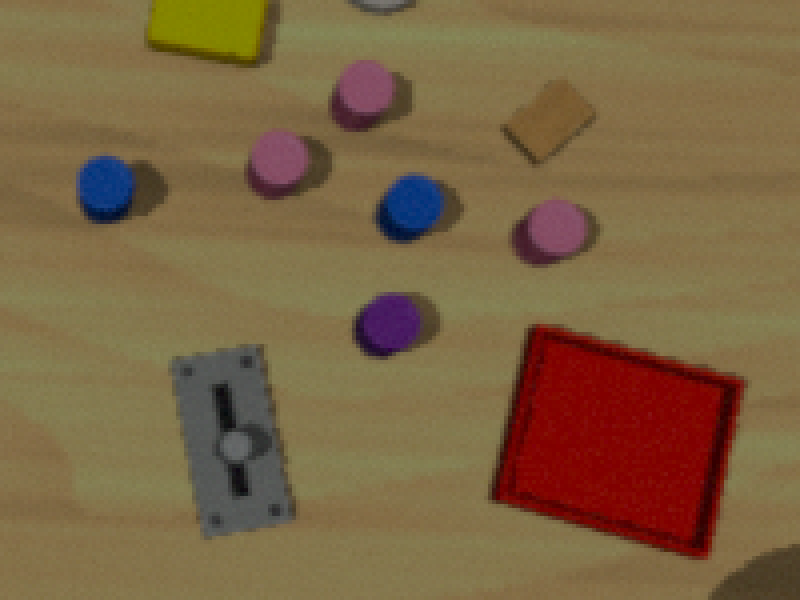

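View pics/c2.png

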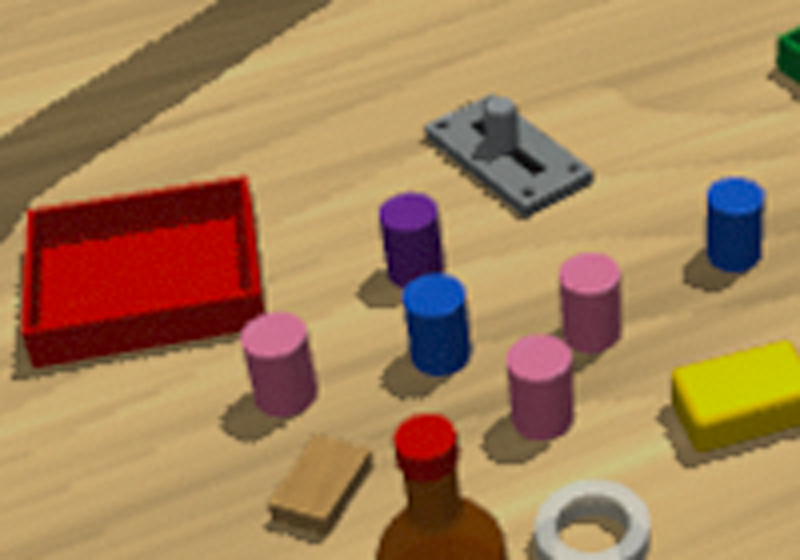

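The crop confirms two plain blue caps, with top faces at crop (106,183) and (414,204). The other four are pink or purple. Next, positions in world coordinates.

```bash
cat > h.py <<'E'
from bench import arm
import cv2, numpy as np
def onplane(cm,u,v,z):
    P=np.array(cm['pose']); r=P[:3,:3]@np.array([(u-cm['cx'])/cm['fx'],(v-cm['cy'])/cm['fy'],1])
    o=P[:3,3]; t=(z-o[2])/r[2]; return o+t*r
def proj(cm,p):
    P=np.linalg.inv(cm['pose']); q=P[:3,:3]@np.array(p)+P[:3,3]; return np.array([cm['fx']*q[0]/q[2]+cm['cx'],cm['fy']*q[1]/q[2]+cm['cy']])
def shot(name,fn,raw=False):
    p,d=arm.get_image(name); cv2.imwrite(f"pics/{fn}.png",p[:,:,::-1]); np.save(f"pics/{fn}.npy",d); return p,d
E
python3 - <<'E'
from h import *
cm=arm.camera_model("top"); d=np.load("pics/top0.npy")
def c1(u,v): return 290+(u-1.5)/4,150+(v-1.5)/4
for n,u,v,z in [("b1",106,183,52),("b2",414,204,52),("purple",392,322,52),("pink1",280,158,52),("pink2",366,88,52),("pink3",557,228,52),("pin",236,442,46),("g1",172,360,12),("g2",262,346,12),("g3",295,516,12),("g4",206,537,12),("match",550,120,16),
  ("r1",534,326,30),("r2",743,380,30),("r3",705,556,30),("r4",494,499,30)]:
    a,b=c1(u,v); w=onplane(cm,a,b,z)
    dd=d[int(round(b)),int(round(a))]; P=cm['pose']; q=P[:3,:3]@np.array([(a-cm['cx'])/cm['fx'],(b-cm['cy'])/cm['fy'],1])*dd+P[:3,3]
    print(n,np.round(w,1),"depth",np.round(q,1))
for n,u,v,z in [("gt1",208,219,30),("gt2",262,216,30),("gt3",264,262,30),("gt4",211,265,30)]:
    print(n,onplane(cm,u,v,z).round(1))
# scene
cm=arm.camera_model("scene")
for n,u,v,z in [("b1",735,195,52),("b2",436,295,52),("pin",497,104,46),("purple",410,212,52)]:
    print("scene",n,onplane(cm,130+(u-1.5)/4,150+(v-1.5)/4,z).round(1))
E
```

```text
b1 [616.4  62.   52. ] depth [616.2  62.   53. ]
b2 [ 612. -143.   52.] depth [ 611.6 -142.8   53.4]
purple [ 532.4 -129.4   52. ] depth [ 532.6 -129.6   50.6]
pink1 [639.1 -53.3  52. ] depth [639.8 -53.6  48.8]
pink2 [ 690.4 -110.    52. ] depth [ 690.6 -110.2   51.1]
pink3 [ 600.3 -237.7   52. ] depth [ 600.8 -238.4   49.3]
pin [450.1 -30.4  46. ] depth [450.  -30.1  48.7]
g1 [505.  12.  12.] depth [504.6  12.2  16.1]
g2 [517.4 -48.4  12. ] depth [519.  -49.5  -0.7]
g3 [405.6 -73.4  12. ] depth [405.8 -74.4   3.7]
g4 [389.2 -15.1  12. ] depth [ 383.6   48.8 1110.5]
match [ 683.9 -243.3   16. ] depth [ 684.6 -244.    13.4]
r1 [ 537.4 -227.7   30. ] depth [ 538.4 -229.6   22.4]
r2 [ 508.  -365.6   30. ] depth [ 507.9 -365.2   31.2]
r3 [ 392.7 -337.2   30. ] depth [ 392.7 -336.8   31.3]
r4 [ 422.5 -200.9   30. ] depth [ 422.9 -203.5   18.5]
gt1 [542.3 349.6  30. ]
gt2 [557.5 205.1  30. ]
gt3 [435.5 190.5  30. ]
gt4 [421. 329.  30.]
scene b1 [617.8  58.1  52. ]
scene b2 [ 615.8 -146.9   52. ]
scene pin [447.3 -35.6  46. ]
scene purple [ 535.7 -132.7   52. ]
```

Call:
{"api": "servo_tool", "payload": {
  "rows": [
    {"turn": 5.85},
    {"turn": 5.85},
    {"turn": 5.85},
    {"turn": 5.85},
    {"x": -1.75, "y": 3.0},
    {"x": -1.75, "y": 3.0},
    {"x": -1.75, "y": 3.0},
    {"x": -1.75, "y": 3.0},
    {"x": -1.75, "y": 3.0},
    {"x": -1.75, "y": 3.0}
  ]
}}

```text
invalid input at $.rows[0]: expected keys fingers, x, y, z, turn
```

Call:
{"api": "servo_tool", "payload": {
  "rows": [
    {"fingers": 8.5, "x": 0, "y": 0, "z": 0, "turn": 5.85},
    {"fingers": 8.5, "x": 0, "y": 0, "z": 0, "turn": 5.85},
    {"fingers": 8.5, "x": 0, "y": 0, "z": 0, "turn": 5.85},
    {"fingers": 8.5, "x": 0, "y": 0, "z": 0, "turn": 5.85},
    {"fingers": 8.5, "x": -1.75, "y": 3, "z": 0, "turn": 0},
    {"fingers": 8.5, "x": -1.75, "y": 3, "z": 0, "turn": 0},
    {"fingers": 8.5, "x": -1.75, "y": 3, "z": 0, "turn": 0},
    {"fingers": 8.5, "x": -1.75, "y": 3, "z": 0, "turn": 0},
    {"fingers": 8.5, "x": -1.75, "y": 3, "z": 0, "turn": 0},
    {"fingers": 8.5, "x": -1.75, "y": 3, "z": 0, "turn": 0}
  ]
}}

```text
clock: 0.98
position: [353.7, -391.8, 231.1]
ee_rot: [0.0, 1.0, 0.0, -0.0]
contact_force: [0.5, 0.3, -0.9]
gripper_width: 84.8
```

Call:
{"api": "servo_tool", "payload": {
  "rows": [
    {"fingers": 8.5, "x": -0.96, "y": 3.6, "z": 0, "turn": 0},
    {"fingers": 8.5, "x": -0.96, "y": 3.6, "z": 0, "turn": 0},
    {"fingers": 8.5, "x": -0.96, "y": 3.6, "z": 0, "turn": 0},
    {"fingers": 8.5, "x": -0.96, "y": 3.6, "z": 0, "turn": 0},
    {"fingers": 8.5, "x": -0.96, "y": 3.6, "z": 0, "turn": 0},
    {"fingers": 8.5, "x": -0.96, "y": 3.6, "z": 0, "turn": 0},
    {"fingers": 8.5, "x": -0.96, "y": 3.6, "z": 0, "turn": 0},
    {"fingers": 8.5, "x": -0.96, "y": 3.6, "z": 0, "turn": 0},
    {"fingers": 8.5, "x": -0.96, "y": 3.6, "z": 0, "turn": 0},
    {"fingers": 8.5, "x": -0.96, "y": 3.6, "z": 0, "turn": 0}
  ]
}}

```text
clock: 1.82
position: [449.1, -31.5, 231.4]
ee_rot: [-0.0, 1.0, 0.0, 0.0]
contact_force: [0.9, 0.7, -0.0]
gripper_width: 84.8
```

Call:
{"api": "servo_tool", "payload": {
  "rows": [
    {"fingers": 8.5, "x": 0, "y": 0, "z": 1, "turn": 0},
    {"fingers": 8.5, "x": 0, "y": 0, "z": 0, "turn": 0},
    {"fingers": 8.5, "x": 0, "y": 0, "z": 0, "turn": 0}
  ]
}}

```text
clock: 2.07
position: [448.6, -33.3, 220.8]
ee_rot: [-0.001, 1.0, -0.0, -0.001]
contact_force: [-0.4, -0.4, 0.1]
gripper_width: 84.9
```

Run:
```python
from h import *
print(arm.read_state()['position'].round(1)); cm=arm.camera_model("wrist"); np.save("pics/w1cm.npy",cm)
p,d=shot("wrist","w1")
for q in [(450,-30,46),(616,62,52)]: print(proj(cm,q))
```

```text
[448.6 -33.3 220.8]
[319.92271315 177.42998829]
[398.48487369 318.52085101]
```

View pics/w1.png

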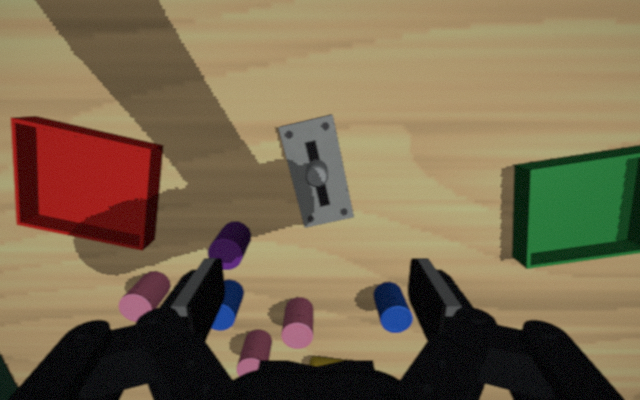

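Run:
```python
import cv2
p=cv2.imread("pics/w1.png")
cv2.imwrite("pics/w1c.png",cv2.resize(p[110:235,265:365],None,fx=6,fy=6,interpolation=cv2.INTER_CUBIC)[:600])
```

```text
(no output)
```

View pics/w1c.png

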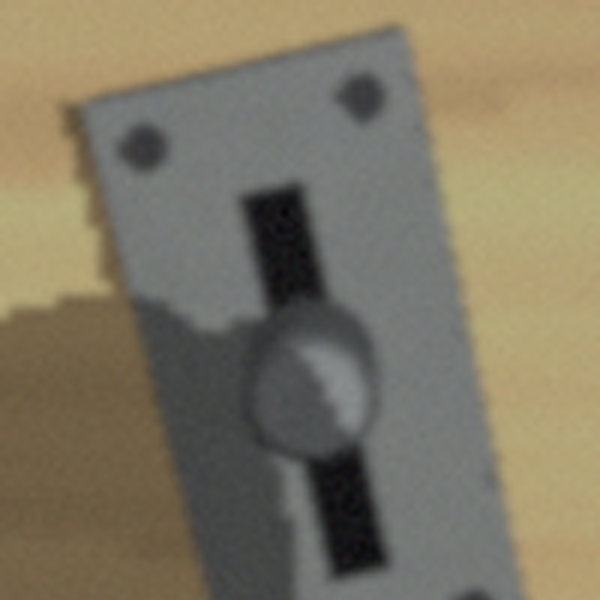

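Run:
```python
from h import *
cm=np.load("pics/w1cm.npy",allow_pickle=True).item()
f=lambda u,v:(265+(u-2.5)/6,110+(v-2.5)/6)
for n,u,v,z in [("pin",308,394,46),("pin42",310,395,42),("h1",143,148,12),("h2",362,97,12),("slot1",272,192,12),("slot2",360,571,12),("c1",85,105,12),("c2",405,28,12)]:
    print(n,onplane(cm,*f(u,v),z).round(1))
for n,u,v in [("h3",310,218),("h4",344,211.5)]: print(n,onplane(cm,u,v,12).round(1))
# blue hue centroid of top faces
p=cv2.imread("pics/w1.png"); c=p[260:345,195:420]; cv2.imwrite("pics/w1d.png",cv2.resize(c,None,fx=3.5,fy=3.5,interpolation=cv2.INTER_CUBIC))
```

```text
pin [447.7 -34.1  46. ]
pin42 [448.9 -33.7  42. ]
h1 [410.7 -63.9  12. ]
h2 [401.5 -24.6  12. ]
slot1 [418.5 -40.7  12. ]
slot2 [491.  -23.9  12. ]
c1 [403.1 -74.1  12. ]
c2 [389.6 -17.2  12. ]
h3 [507.4 -40.8  12. ]
h4 [499.2  -1.3  12. ]
```

View pics/w1d.png

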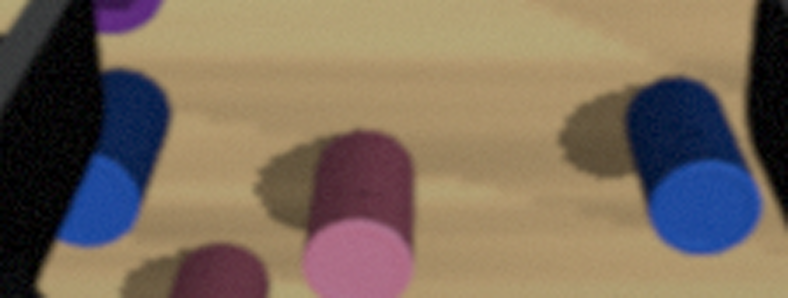

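Call:
{"api": "servo_tool", "payload": {
  "rows": [
    {"fingers": 8.5, "x": -2.8, "y": 1.53, "z": 1, "turn": 0},
    {"fingers": 8.5, "x": -2.8, "y": 1.53, "z": 1, "turn": 0},
    {"fingers": 8.5, "x": -2.8, "y": 1.53, "z": 1, "turn": 0},
    {"fingers": 8.5, "x": -2.8, "y": 1.53, "z": 1, "turn": 0},
    {"fingers": 8.5, "x": -2.8, "y": 1.53, "z": 1, "turn": 0},
    {"fingers": 8.5, "x": -2.8, "y": 1.53, "z": 1, "turn": 0},
    {"fingers": 8.5, "x": 0, "y": 0, "z": 0, "turn": 0},
    {"fingers": 8.5, "x": 0, "y": 0, "z": 0, "turn": 0}
  ]
}}

```text
clock: 2.78
position: [617.7, 57.4, 159.7]
ee_rot: [0.001, 1.0, -0.0, -0.001]
contact_force: [-1.1, -0.1, 0.1]
gripper_width: 84.7
```

Run:
```python
from h import *
print(arm.read_state()['position'].round(1)); cm=arm.camera_model("wrist"); np.save("pics/w2cm.npy",cm)
p,d=shot("wrist","w2")
print(proj(cm,(617,59,52)))
cv2.imwrite("pics/w2c.png",cv2.resize(p[120:280,240:420,::-1],None,fx=3.6,fy=3.6,interpolation=cv2.INTER_CUBIC))
```

```text
[617.7  57.4 159.7]
[318.79367545 195.02403317]
```

View pics/w2c.png

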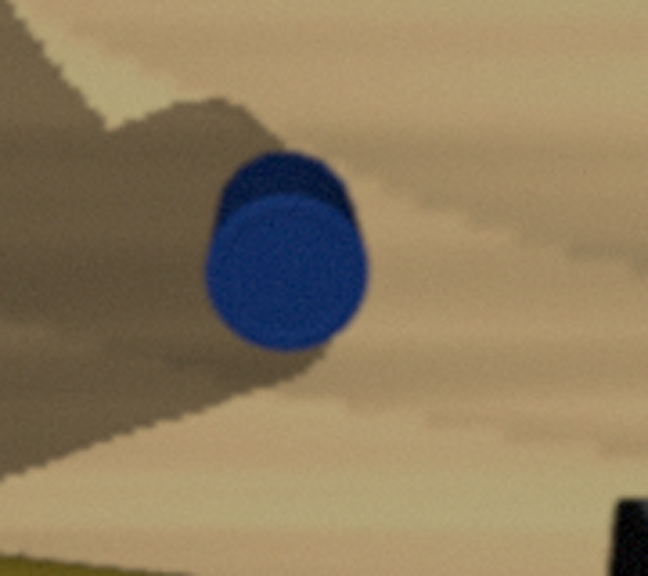

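Call:
{"api": "servo_tool", "payload": {
  "rows": [
    {"fingers": 8.5, "x": 0, "y": 0.2, "z": 3, "turn": 0},
    {"fingers": 8.5, "x": 0, "y": 0, "z": 3.6, "turn": 0},
    {"fingers": 8.5, "x": 0, "y": 0, "z": 3.4, "turn": 0},
    {"fingers": 8.0, "x": 0, "y": 0, "z": 2.4, "turn": 0},
    {"fingers": 7.0, "x": 0, "y": 0, "z": 1.5, "turn": 0},
    {"fingers": 6.0, "x": 0, "y": 0, "z": 0.6, "turn": 0},
    {"fingers": 5.0, "x": 0, "y": 0, "z": 0, "turn": 0},
    {"fingers": 3, "x": 0, "y": 0, "z": 0, "turn": 0},
    {"fingers": 3, "x": 0, "y": 0, "z": 0, "turn": 0},
    {"fingers": 3, "x": 0, "y": 0, "z": 0, "turn": 0}
  ]
}}

```text
clock: 3.67
position: [618.3, 60.6, 18.3]
ee_rot: [-0.0, 1.0, 0.001, 0.002]
contact_force: [-1.0, -0.8, 1.9]
gripper_width: 36.2
```

Call:
{"api": "servo_tool", "payload": {
  "rows": [
    {"fingers": 3, "x": 0, "y": 0, "z": 0, "turn": 0},
    {"fingers": 3, "x": 0, "y": 0, "z": 0, "turn": 0}
  ]
}}

```text
clock: 3.83
position: [618.3, 60.6, 18.3]
ee_rot: [-0.0, 1.0, 0.0, 0.001]
contact_force: [-0.9, -0.9, 6.6]
gripper_width: 36.7
```

Call:
{"api": "servo_tool", "payload": {
  "rows": [
    {"fingers": 3, "x": 0, "y": 0, "z": -1, "turn": 0},
    {"fingers": 3, "x": 0, "y": 0, "z": -2.5, "turn": 0},
    {"fingers": 3, "x": 0, "y": 0, "z": -3, "turn": 0},
    {"fingers": 3, "x": 0, "y": 0, "z": -2.5, "turn": 0},
    {"fingers": 3, "x": 0, "y": 0, "z": -1, "turn": 0},
    {"fingers": 3, "x": 0, "y": 0, "z": 0, "turn": 0}
  ]
}}

```text
clock: 4.33
position: [618.9, 61.1, 119.9]
ee_rot: [-0.0, 1.0, 0.001, 0.003]
contact_force: [0.5, 0.4, 0.0]
gripper_width: 36.5
```

Run:
```python
from h import *
print(arm.read_state()['position'].round(1)); cm=arm.camera_model("wrist"); np.save("pics/w3cm.npy",cm)
p,d=shot("wrist","w3")
cv2.imwrite("pics/w3c.png",cv2.resize(p[180:380,170:470,::-1],None,fx=2.6,fy=2.6,interpolation=cv2.INTER_CUBIC))
p,d=shot("scene","s3")
q=proj(arm.camera_model("scene"),arm.read_state()['position']).astype(int); print(q)
cv2.imwrite("pics/s3c.png",cv2.resize(p[q[1]-75:q[1]+60,q[0]-90:q[0]+90,::-1],None,fx=4,fy=4,interpolation=cv2.INTER_CUBIC))
```

```text
[618.9  61.1 119.9]
[314 178]
```

View pics/w3c.png

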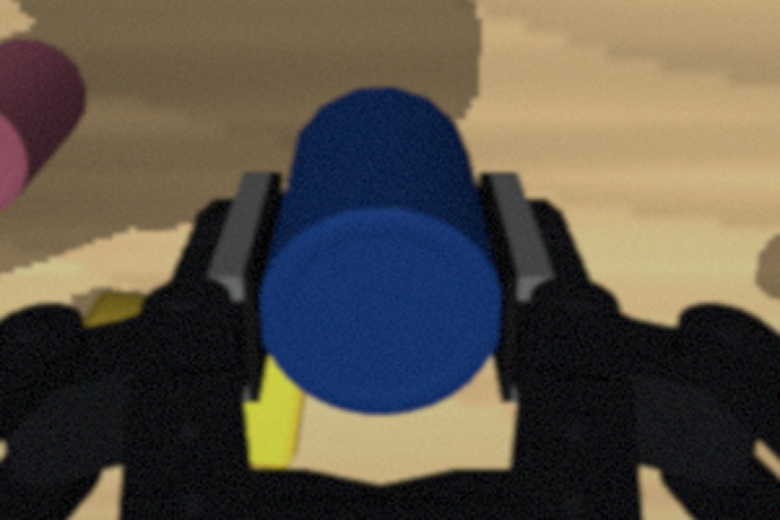

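View pics/s3c.png

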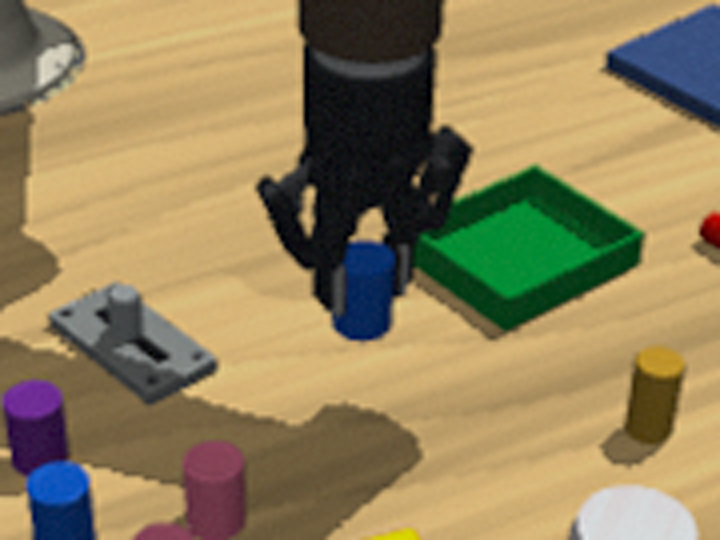

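Run:
```python
from h import *
cm=np.load("pics/w3cm.npy",allow_pickle=True).item()
for z in (152,153.6,155): print(onplane(cm,170+(381.5-.8)/2.6,180+(310-.8)/2.6,z).round(1))
# rim bottom nearest edge at crop y=88
print(onplane(cm,316.4,180+(88)/2.6,101.6))
print([arm.read_state()[k] for k in ('position','ee_rot')])
```

```text
[618.5  60.7 152. ]
[617.3  60.7 153.6]
[616.3  60.7 155. ]
[601.26319356  60.74532857 101.6       ]
[array([616.40536389,  60.4987863 , 115.70544561]), array([ 6.27866385e-05,  9.99999800e-01,  2.41611243e-04, -5.80323425e-04])]
```

Run:
```python
from h import *
cm=np.load("pics/w2cm.npy",allow_pickle=True).item()
f=lambda u,v:(240+(u-1.3)/3.6,120+(v-1.3)/3.6)
print(onplane(cm,*f(286.5,272.5),52), onplane(cm,*f(284,152),0), onplane(cm,*f(286.5,193),52), onplane(cm,*f(286.5,352),52))
cm=np.load("pics/w3cm.npy",allow_pickle=True).item()
f=lambda u,v:(170+(u-.8)/2.6,180+(v-.8)/2.6)
print(onplane(cm,*f(381,208),153.6),onplane(cm,*f(381,413),153.6),onplane(cm,*f(262,310),153.6),onplane(cm,*f(501,310),153.6))
```

```text
[617.26355927  59.35055893  52.        ] [599.94037629  59.04470191   0.        ] [598.81155487  59.27684004  52.        ] [636.54393544  59.42758731  52.        ]
[599.86391711  60.5256083  153.6       ] [636.59842498  60.64745099 153.6       ] [617.34673162  42.47688262 153.6       ] [617.27435313  78.85070906 153.6       ]
```

Call:
{"api": "servo_tool", "payload": {
  "rows": [
    {"fingers": 3, "x": 2.0, "y": -1.1, "z": 0, "turn": 0},
    {"fingers": 3, "x": 3, "y": -1.7, "z": 0, "turn": 0},
    {"fingers": 3, "x": 3.4, "y": -1.9, "z": 0, "turn": 0},
    {"fingers": 3, "x": 3.4, "y": -1.9, "z": 0, "turn": 0},
    {"fingers": 3, "x": 3, "y": -1.7, "z": 0.5, "turn": 0},
    {"fingers": 3, "x": 2, "y": -1.1, "z": 1, "turn": 0},
    {"fingers": 3, "x": 0, "y": 0, "z": 1.5, "turn": 0},
    {"fingers": 3, "x": 0, "y": 0, "z": 1.0, "turn": 0},
    {"fingers": 3, "x": 0, "y": 0, "z": 0, "turn": 0},
    {"fingers": 3, "x": 0, "y": 0, "z": 0, "turn": 0}
  ]
}}

```text
clock: 5.27
position: [448.0, -33.9, 74.9]
ee_rot: [-0.0, 1.0, -0.001, -0.002]
contact_force: [0.5, 0.1, 0.4]
gripper_width: 36.7
```

Run:
```python
from h import *
print(arm.read_state()['position'].round(1)); cm=arm.camera_model("wrist"); np.save("pics/w4cm.npy",cm)
p,d=shot("wrist","w4")
print(arm.read_state()['position'].round(1),arm.read_state()['contact_force'].round(1))
cv2.imwrite("pics/w4c.png",cv2.resize(p[100:340,170:470,::-1],None,fx=2.5,fy=2.5,interpolation=cv2.INTER_CUBIC))
p,d=shot("scene","s4")
q=proj(arm.camera_model("scene"),arm.read_state()['position']).astype(int); print(q)
cv2.imwrite("pics/s4c.png",cv2.resize(p[q[1]-50:q[1]+50,q[0]-70:q[0]+70,::-1],None,fx=5,fy=5,interpolation=cv2.INTER_CUBIC))
```

```text
[448.  -33.9  74.9]
[448.9 -33.7  75.6] [ 0.4  0.  -1. ]
[254 166]
```

View pics/w4c.png

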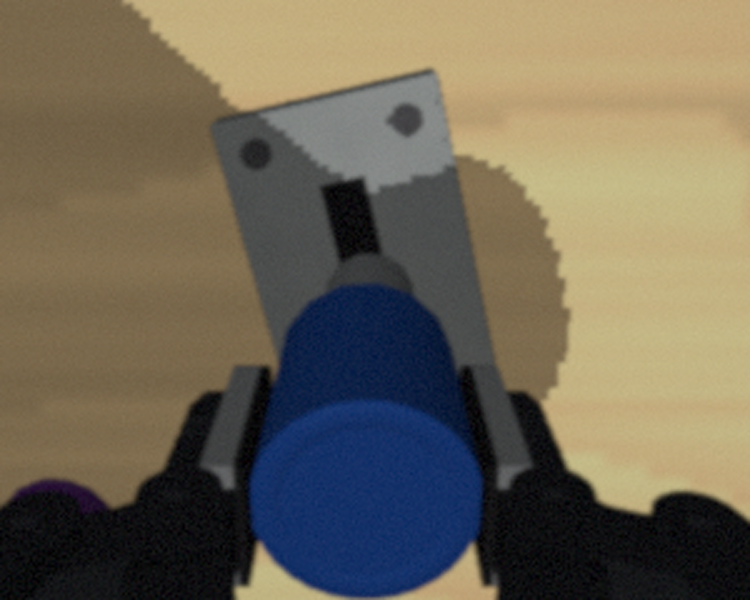

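View pics/s4c.png

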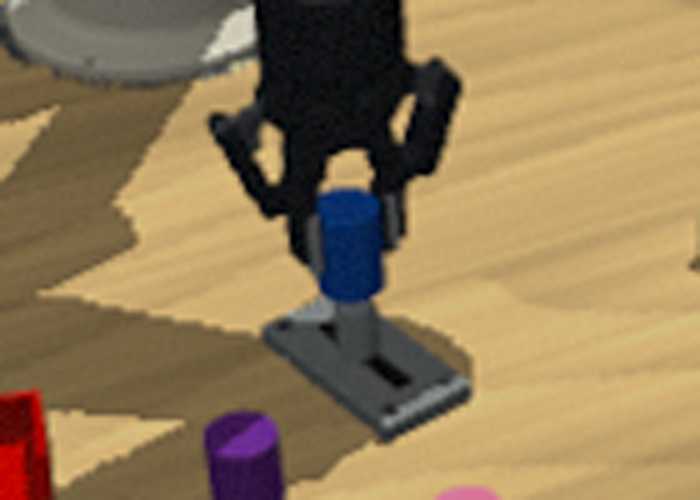

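Run:
```python
from h import *
cm=np.load("pics/w4cm.npy",allow_pickle=True).item()
f=lambda u,v:(170+(u-.75)/2.5,100+(v-.75)/2.5)
print("pin back edge",onplane(cm,*f(371,252),12), "slot start",onplane(cm,*f(345,183),12))
print("holes",onplane(cm,*f(257,153),12),onplane(cm,*f(405,119),12))
print("pin sides", onplane(cm,*f(331,285),22),onplane(cm,*f(413,285),22))
zt=75.4-18.3+52
print("ferr top",[onplane(cm,*f(u,v),zt).round(1) for u,v in [(366,400),(366,597),(250,497),(482,497)]])
print("rim back",onplane(cm,*f(366,284),zt-52), "rim sides~")
sc=arm.camera_model("scene"); q=[254,166]
for z in (12,30,46,57,109): print(z,(proj(sc,(448.5,-34,z))-[254-70,166-50])*5)
```

```text
pin back edge [437.33797401 -33.17659821  12.        ] slot start [418.33093353 -40.07981094  12.        ]
holes [410.43428787 -62.85302863  12.        ] [401.52788702 -24.63915073  12.        ]
pin sides [443.12740437 -43.58801936  22.        ] [443.06206883 -22.29171451  22.        ]
ferr top [array([429.3, -34.4, 109.1]), array([465.5, -34.3, 109.1]), array([446.4, -52.7, 109.1]), array([446.3, -16.1, 109.1])]
rim back [429.82785055 -34.49151425  57.1       ] rim sides~
12 [357.09311832 346.82345056]
30 [354.92940507 321.43542495]
46 [352.97033138 298.44854683]
57 [351.60345403 282.41023075]
109 [344.91120818 203.88646678]
```

Call:
{"api": "servo_tool", "payload": {
  "rows": [
    {"fingers": 3, "x": -0.03, "y": 0.08, "z": 0.3, "turn": 0},
    {"fingers": 3, "x": 0, "y": 0, "z": 0.3, "turn": 0},
    {"fingers": 3, "x": 0, "y": 0, "z": 0.3, "turn": 0},
    {"fingers": 3, "x": 0, "y": 0, "z": 0.3, "turn": 0},
    {"fingers": 3, "x": 0, "y": 0, "z": 0.3, "turn": 0},
    {"fingers": 3, "x": 0, "y": 0, "z": 0, "turn": 0}
  ]
}}

```text
clock: 5.87
position: [449.1, -32.9, 60.7]
ee_rot: [-0.0, 1.0, -0.0, -0.001]
contact_force: [0.0, -0.4, -0.6]
gripper_width: 36.8
```

Call:
{"api": "servo_tool", "payload": {
  "rows": [
    {"fingers": 3, "x": 0, "y": 0, "z": 0.3, "turn": 0},
    {"fingers": 3, "x": 0, "y": 0, "z": 0.3, "turn": 0},
    {"fingers": 3, "x": 0, "y": 0, "z": 0.3, "turn": 0},
    {"fingers": 3, "x": 0, "y": 0, "z": 0.2, "turn": 0},
    {"fingers": 3, "x": 0, "y": 0, "z": 0.2, "turn": 0},
    {"fingers": 3, "x": 0, "y": 0, "z": 0, "turn": 0}
  ]
}}

```text
clock: 6.37
position: [449.3, -32.9, 47.9]
ee_rot: [-0.0, 1.0, -0.0, -0.0]
contact_force: [-0.8, 0.7, -1.1]
gripper_width: 36.4
```

Call:
{"api": "servo_tool", "payload": {
  "rows": [
    {"fingers": 3, "x": 0, "y": 0, "z": 0.15, "turn": 0},
    {"fingers": 3, "x": 0, "y": 0, "z": 0.15, "turn": 0},
    {"fingers": 3, "x": 0, "y": 0, "z": 0.15, "turn": 0},
    {"fingers": 3, "x": 0, "y": 0, "z": 0.15, "turn": 0},
    {"fingers": 3, "x": 0, "y": 0, "z": 0, "turn": 0}
  ]
}}

```text
clock: 6.78
position: [449.3, -32.8, 42.0]
ee_rot: [-0.0, 1.0, -0.0, -0.0]
contact_force: [0.2, -0.2, -0.8]
gripper_width: 36.6
```

Call:
{"api": "servo_tool", "payload": {
  "rows": [
    {"fingers": 3, "x": 0, "y": 0, "z": 0.25, "turn": 0},
    {"fingers": 3, "x": 0, "y": 0, "z": 0.25, "turn": 0},
    {"fingers": 3, "x": 0, "y": 0, "z": 0.25, "turn": 0},
    {"fingers": 3, "x": 0, "y": 0, "z": 0.15, "turn": 0},
    {"fingers": 3, "x": 0, "y": 0, "z": 0.1, "turn": 0},
    {"fingers": 3, "x": 0, "y": 0, "z": 0, "turn": 0}
  ]
}}

```text
clock: 7.28
position: [449.4, -32.8, 32.0]
ee_rot: [-0.0, 1.0, -0.0, -0.0]
contact_force: [-0.0, -0.2, -1.0]
gripper_width: 36.6
```

Call:
{"api": "servo_tool", "payload": {
  "rows": [
    {"fingers": 3, "x": 0, "y": 0, "z": 0.1, "turn": 0},
    {"fingers": 3, "x": 0, "y": 0, "z": 0.1, "turn": 0},
    {"fingers": 3, "x": 0, "y": 0, "z": 0.1, "turn": 0},
    {"fingers": 3, "x": 0, "y": 0, "z": 0, "turn": 0}
  ]
}}

```text
clock: 7.62
position: [449.7, -32.8, 30.2]
ee_rot: [-0.0, 1.0, -0.0, 0.0]
contact_force: [-2.9, 1.0, 8.2]
gripper_width: 36.8
```

Run:
```python
from h import *
p,d=shot("scene","s5")
cv2.imwrite("pics/s5c.png",cv2.resize(p[116:216,184:324,::-1],None,fx=5,fy=5,interpolation=cv2.INTER_CUBIC))
```

```text
(no output)
```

View pics/s5c.png

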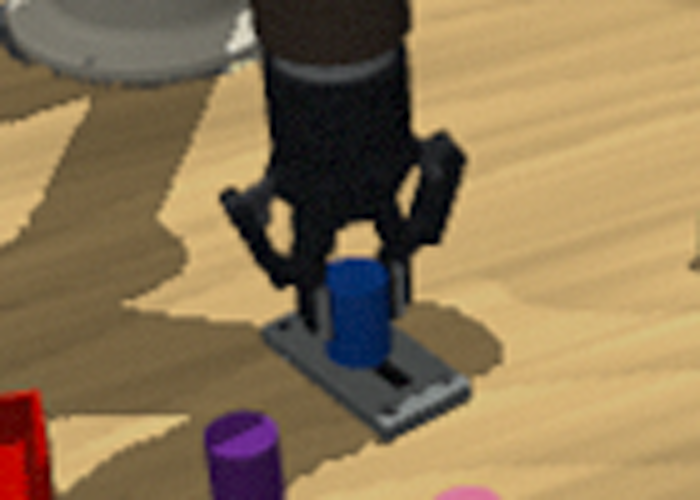

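Call:
{"api": "servo_tool", "payload": {
  "rows": [
    {"fingers": 3, "x": 0, "y": 0, "z": -0.5, "turn": 0},
    {"fingers": 3, "x": 0, "y": 0, "z": -1.5, "turn": 0},
    {"fingers": 3, "x": 0, "y": 0, "z": -2.5, "turn": 0},
    {"fingers": 3, "x": 0, "y": 0, "z": -2.5, "turn": 0},
    {"fingers": 3, "x": 0, "y": 0, "z": -1.5, "turn": 0},
    {"fingers": 3, "x": -0.2, "y": 1.7, "z": 0, "turn": 0},
    {"fingers": 3, "x": -0.4, "y": 3, "z": 0, "turn": 0},
    {"fingers": 3, "x": -0.5, "y": 3.6, "z": 0, "turn": 0},
    {"fingers": 3, "x": -0.5, "y": 3.6, "z": 0, "turn": 0},
    {"fingers": 3, "x": -0.5, "y": 3.6, "z": 0, "turn": 0}
  ]
}}

```text
clock: 8.5
position: [470.4, 123.6, 114.7]
ee_rot: [0.0, 1.0, 0.0, 0.0]
contact_force: [1.2, 0.1, -0.8]
gripper_width: 36.6
```

Call:
{"api": "servo_tool", "payload": {
  "rows": [
    {"fingers": 3, "x": -0.5, "y": 3.6, "z": 0, "turn": 0},
    {"fingers": 3, "x": -0.5, "y": 3.6, "z": 0, "turn": 0},
    {"fingers": 3, "x": -0.5, "y": 3.6, "z": 0, "turn": 0},
    {"fingers": 3, "x": -0.3, "y": 2, "z": 0, "turn": 0},
    {"fingers": 3, "x": 0, "y": 1.4, "z": 0, "turn": 0},
    {"fingers": 3, "x": 0, "y": 0, "z": 0, "turn": 0},
    {"fingers": 3, "x": 0, "y": 0, "z": 0, "turn": 0}
  ]
}}

```text
clock: 9.08
position: [487.8, 264.0, 114.0]
ee_rot: [-0.0, 1.0, -0.0, -0.001]
contact_force: [0.5, -0.3, -1.3]
gripper_width: 36.4
```

Run:
```python
from h import *
cm=arm.camera_model("wrist"); np.save("pics/w6cm.npy",cm)
print(arm.read_state()['position'].round(1))
p,d=shot("wrist","w6"); print(proj(cm,(488,264,4)))
```

```text
[487.8 264.  114. ]
[316.77554951 195.05067686]
```

View pics/w6.png

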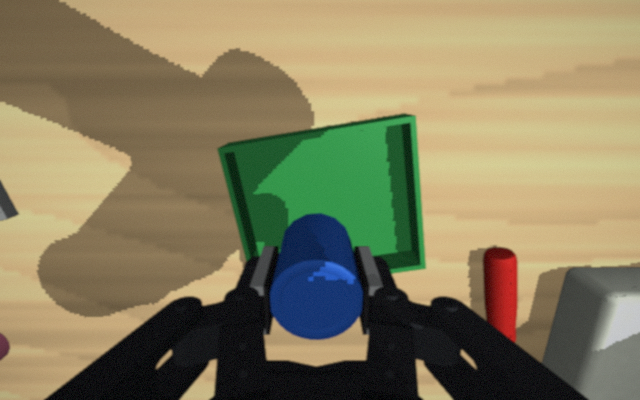

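Run:
```python
from h import *
cm=np.load("pics/w6cm.npy",allow_pickle=True).item()
a=[onplane(cm,*q,30) for q in [(220,148),(415,115),(424,268)]]; print(np.round(a,1),(a[0]+a[2])/2)
```

```text
[[445.4 195.5  30. ]
 [422.4 330.8  30. ]
 [540.4 349.5  30. ]] [492.92432824 272.52186091  30.        ]
```

Call:
{"api": "servo_tool", "payload": {
  "rows": [
    {"fingers": 3, "x": -0.4, "y": 0.6, "z": 1, "turn": 0},
    {"fingers": 3, "x": 0, "y": 0, "z": 2.5, "turn": 0},
    {"fingers": 3, "x": 0, "y": 0, "z": 2.5, "turn": 0},
    {"fingers": 3, "x": 0, "y": 0, "z": 1.4, "turn": 0},
    {"fingers": 3, "x": 0, "y": 0, "z": 0.8, "turn": 0},
    {"fingers": 3, "x": 0, "y": 0, "z": 0.4, "turn": 0},
    {"fingers": 3, "x": 0, "y": 0, "z": 0.2, "turn": 0},
    {"fingers": 3, "x": 0, "y": 0, "z": 0.1, "turn": 0},
    {"fingers": 3, "x": 0, "y": 0, "z": 0, "turn": 0}
  ]
}}

```text
clock: 9.88
position: [492.9, 270.5, 26.0]
ee_rot: [-0.0, 1.0, 0.001, 0.001]
contact_force: [-0.1, 0.2, 0.2]
gripper_width: 36.7
```

Call:
{"api": "servo_tool", "payload": {
  "rows": [
    {"fingers": 3, "x": 0, "y": 0, "z": 0.15, "turn": 0},
    {"fingers": 3, "x": 0, "y": 0, "z": 0.15, "turn": 0},
    {"fingers": 3, "x": 0, "y": 0, "z": 0.1, "turn": 0},
    {"fingers": 3, "x": 0, "y": 0, "z": 0.05, "turn": 0},
    {"fingers": 3, "x": 0, "y": 0, "z": 0, "turn": 0}
  ]
}}

```text
clock: 10.3
position: [492.7, 270.5, 22.3]
ee_rot: [-0.0, 1.0, 0.0, 0.001]
contact_force: [-1.1, -1.0, 6.4]
gripper_width: 36.5
```

Call:
{"api": "servo_tool", "payload": {
  "rows": [
    {"fingers": 4.2, "x": 0, "y": 0, "z": 0, "turn": 0},
    {"fingers": 5, "x": 0, "y": 0, "z": 0, "turn": 0},
    {"fingers": 6, "x": 0, "y": 0, "z": 0, "turn": 0},
    {"fingers": 6, "x": 0, "y": 0, "z": 0, "turn": 0},
    {"fingers": 6, "x": 0, "y": 0, "z": 0, "turn": 0},
    {"fingers": 6, "x": 0, "y": 0, "z": -1, "turn": 0},
    {"fingers": 6, "x": 0, "y": 0, "z": -2.5, "turn": 0},
    {"fingers": 6, "x": 0, "y": 0, "z": -3.5, "turn": 0},
    {"fingers": 6, "x": 0, "y": 0, "z": -3.5, "turn": 0},
    {"fingers": 6, "x": 0, "y": 0, "z": -3, "turn": 0}
  ]
}}

```text
clock: 11.13
position: [492.8, 270.3, 158.9]
ee_rot: [-0.0, 1.0, 0.0, 0.001]
contact_force: [0.8, 0.4, 0.2]
gripper_width: 59.9
```

Run:
```python
from h import *
print(arm.read_state()['position'].round(1))
p,d=shot("wrist","w7");
```

```text
[492.8 270.3 158.9]
```

View pics/w7.png

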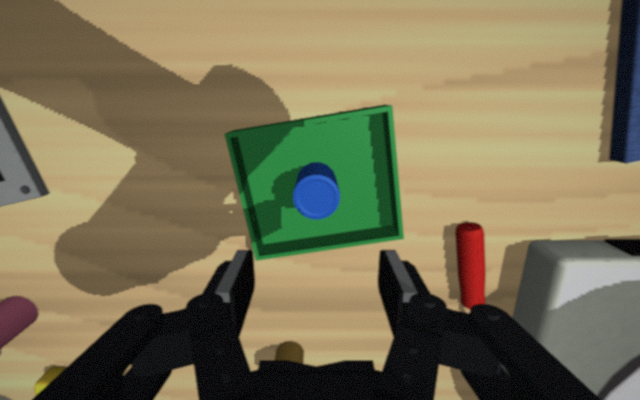

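Call:
{"api": "servo_tool", "payload": {
  "rows": [
    {"fingers": 7, "x": -0.6, "y": -2.0, "z": 0, "turn": 0},
    {"fingers": 7, "x": -1, "y": -3.5, "z": 0, "turn": 0},
    {"fingers": 7, "x": -1, "y": -3.5, "z": 0, "turn": 0},
    {"fingers": 7, "x": -1, "y": -3.5, "z": 0, "turn": 0},
    {"fingers": 7, "x": -1, "y": -3.5, "z": 0, "turn": 0},
    {"fingers": 7, "x": -1, "y": -3.5, "z": 0, "turn": 0},
    {"fingers": 7, "x": -1, "y": -3.5, "z": 0, "turn": 0},
    {"fingers": 7, "x": -1, "y": -3.5, "z": 0, "turn": 0},
    {"fingers": 7, "x": -1, "y": -3.5, "z": 0, "turn": 0},
    {"fingers": 7, "x": -1, "y": -3.5, "z": 0, "turn": 0}
  ]
}}

```text
clock: 12.02
position: [588.7, -66.5, 156.4]
ee_rot: [-0.0, 1.0, 0.0, 0.0]
contact_force: [0.5, 0.7, -0.2]
gripper_width: 70.2
```

Call:
{"api": "servo_tool", "payload": {
  "rows": [
    {"fingers": 7, "x": -1, "y": -3.5, "z": 0, "turn": 0},
    {"fingers": 7, "x": -1, "y": -3, "z": 0, "turn": 0},
    {"fingers": 7, "x": -0.5, "y": -1.6, "z": 0, "turn": 0},
    {"fingers": 7, "x": 0, "y": 0, "z": 0, "turn": 0},
    {"fingers": 7, "x": 0, "y": 0, "z": 0, "turn": 0}
  ]
}}

```text
clock: 12.43
position: [613.4, -146.7, 155.7]
ee_rot: [0.001, 1.0, 0.0, -0.0]
contact_force: [-0.7, 0.4, 0.1]
gripper_width: 70.0
```

Run:
```python
from h import *
print(arm.read_state()['position'].round(1)); cm=arm.camera_model("wrist"); np.save("pics/w8cm.npy",cm)
p,d=shot("wrist","w8")
print(proj(cm,(613.5,-145.5,52)))
cv2.imwrite("pics/w8c.png",cv2.resize(p[100:300,180:460,::-1],None,fx=2.8,fy=2.8,interpolation=cv2.INTER_CUBIC))
```

```text
[ 613.4 -146.7  155.7]
[318.17531339 197.19822765]
```

View pics/w8c.png

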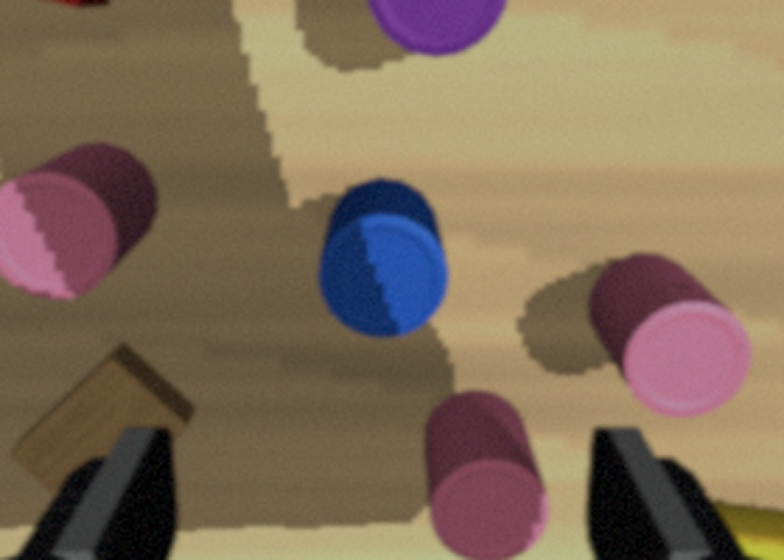

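Call:
{"api": "servo_tool", "payload": {
  "rows": [
    {"fingers": 7, "x": 0, "y": 0, "z": 2.5, "turn": 0},
    {"fingers": 7, "x": 0, "y": 0, "z": 3.5, "turn": 0},
    {"fingers": 7, "x": 0, "y": 0, "z": 3.4, "turn": 0},
    {"fingers": 7, "x": 0, "y": 0, "z": 2.4, "turn": 0},
    {"fingers": 7, "x": 0, "y": 0, "z": 1.4, "turn": 0},
    {"fingers": 6, "x": 0, "y": 0, "z": 0.7, "turn": 0},
    {"fingers": 5, "x": 0, "y": 0, "z": 0, "turn": 0},
    {"fingers": 3, "x": 0, "y": 0, "z": 0, "turn": 0},
    {"fingers": 3, "x": 0, "y": 0, "z": 0, "turn": 0},
    {"fingers": 3, "x": 0, "y": 0, "z": 0, "turn": 0}
  ]
}}

```text
clock: 13.32
position: [614.5, -145.4, 18.4]
ee_rot: [-0.0, 1.0, 0.0, 0.001]
contact_force: [-0.1, 0.4, -0.1]
gripper_width: 37.1
```

Call:
{"api": "servo_tool", "payload": {
  "rows": [
    {"fingers": 3, "x": 0, "y": 0, "z": 0, "turn": 0},
    {"fingers": 3, "x": 0, "y": 0, "z": 0, "turn": 0}
  ]
}}

```text
clock: 13.48
position: [614.3, -145.6, 18.0]
ee_rot: [-0.0, 1.0, 0.0, 0.001]
contact_force: [-0.2, 0.9, 2.9]
gripper_width: 37.1
```

Call:
{"api": "servo_tool", "payload": {
  "rows": [
    {"fingers": 3, "x": 0, "y": 0, "z": -1, "turn": 0},
    {"fingers": 3, "x": 0, "y": 0, "z": -2.5, "turn": 0},
    {"fingers": 3, "x": 0, "y": 0, "z": -3, "turn": 0},
    {"fingers": 3, "x": 0, "y": 0, "z": -2.5, "turn": 0},
    {"fingers": 3, "x": 0, "y": 0, "z": -1, "turn": 0},
    {"fingers": 3, "x": 0, "y": 0, "z": 0, "turn": 0}
  ]
}}

```text
clock: 13.98
position: [615.5, -146.0, 120.7]
ee_rot: [-0.0, 1.0, -0.0, 0.004]
contact_force: [-0.5, 0.4, -0.2]
gripper_width: 36.9
```

Call:
{"api": "servo_tool", "payload": {
  "rows": [
    {"fingers": 3, "x": 2, "y": 1.4, "z": 0, "turn": 0},
    {"fingers": 3, "x": 3, "y": 2, "z": 0, "turn": 0},
    {"fingers": 3, "x": 3.3, "y": 2.3, "z": 0, "turn": 0},
    {"fingers": 3, "x": 3.3, "y": 2.3, "z": 0, "turn": 0},
    {"fingers": 3, "x": 3, "y": 2, "z": 0.5, "turn": 0},
    {"fingers": 3, "x": 1.93, "y": 1.27, "z": 1, "turn": 0},
    {"fingers": 3, "x": 0, "y": 0, "z": 1.5, "turn": 0},
    {"fingers": 3, "x": 0, "y": 0, "z": 1, "turn": 0},
    {"fingers": 3, "x": 0, "y": 0, "z": 0, "turn": 0},
    {"fingers": 3, "x": 0, "y": 0, "z": 0, "turn": 0}
  ]
}}

```text
clock: 14.82
position: [447.2, -33.3, 75.8]
ee_rot: [-0.0, 1.0, -0.0, -0.002]
contact_force: [0.3, 0.7, -0.0]
gripper_width: 37.0
```

Run:
```python
from h import *
print(arm.read_state()['position'].round(1)); cm=arm.camera_model("wrist"); np.save("pics/w9cm.npy",cm)
p,d=shot("wrist","w9")
print(arm.read_state()['position'].round(1),arm.read_state()['contact_force'].round(1))
cv2.imwrite("pics/w9c.png",cv2.resize(p[100:340,170:470,::-1],None,fx=2.5,fy=2.5,interpolation=cv2.INTER_CUBIC))
```

```text
[447.2 -33.3  75.8]
[448.  -33.3  76.4] [ 0.8  0.6 -0.5]
```

View pics/w9c.png

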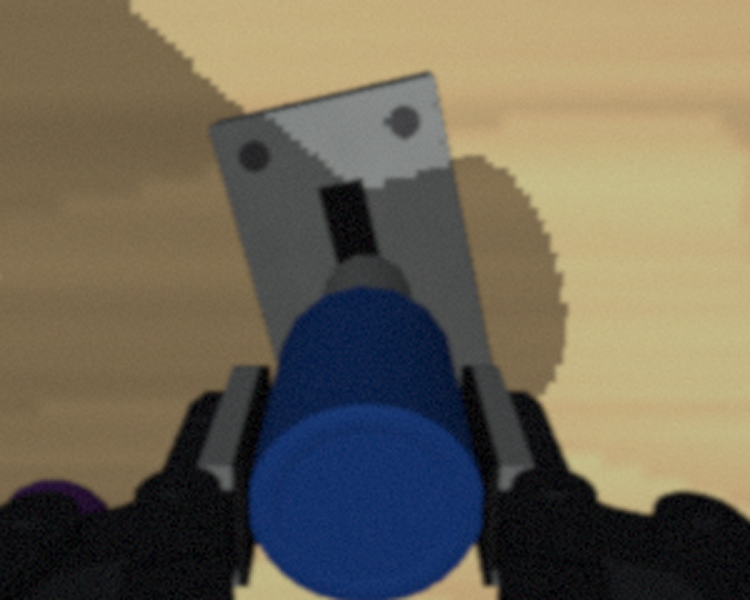

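Call:
{"api": "servo_tool", "payload": {
  "rows": [
    {"fingers": 3, "x": -0.09, "y": 0.05, "z": 0.3, "turn": 0},
    {"fingers": 3, "x": 0, "y": 0, "z": 0.3, "turn": 0},
    {"fingers": 3, "x": 0, "y": 0, "z": 0.3, "turn": 0},
    {"fingers": 3, "x": 0, "y": 0, "z": 0.3, "turn": 0},
    {"fingers": 3, "x": 0, "y": 0, "z": 0.3, "turn": 0},
    {"fingers": 3, "x": 0, "y": 0, "z": 0, "turn": 0}
  ]
}}

```text
clock: 15.37
position: [448.7, -32.7, 61.2]
ee_rot: [-0.0, 1.0, -0.0, -0.001]
contact_force: [0.4, 0.1, -0.4]
gripper_width: 36.6
```

Call:
{"api": "servo_tool", "payload": {
  "rows": [
    {"fingers": 3, "x": 0, "y": 0, "z": 0.25, "turn": 0},
    {"fingers": 3, "x": 0, "y": 0, "z": 0.25, "turn": 0},
    {"fingers": 3, "x": 0, "y": 0, "z": 0.25, "turn": 0},
    {"fingers": 3, "x": 0, "y": 0, "z": 0.15, "turn": 0},
    {"fingers": 3, "x": 0, "y": 0, "z": 0, "turn": 0}
  ]
}}

```text
clock: 15.78
position: [448.9, -32.7, 52.4]
ee_rot: [-0.0, 1.0, -0.0, -0.0]
contact_force: [-0.0, -0.1, 0.2]
gripper_width: 37.0
```

Call:
{"api": "servo_tool", "payload": {
  "rows": [
    {"fingers": 3, "x": 0, "y": 0, "z": 0.1, "turn": 0},
    {"fingers": 3, "x": 0, "y": 0, "z": 0.1, "turn": 0},
    {"fingers": 3, "x": 0, "y": 0, "z": 0.1, "turn": 0},
    {"fingers": 3, "x": 0, "y": 0, "z": 0, "turn": 0}
  ]
}}

```text
clock: 16.12
position: [449.3, -32.6, 50.0]
ee_rot: [-0.0, 1.0, -0.0, 0.0]
contact_force: [-0.4, -0.1, 0.6]
gripper_width: 37.3
```

Call:
{"api": "servo_tool", "payload": {
  "rows": [
    {"fingers": 3, "x": 0, "y": 0, "z": 0.1, "turn": 0},
    {"fingers": 3, "x": 0, "y": 0, "z": 0.1, "turn": 0},
    {"fingers": 3, "x": 0, "y": 0, "z": 0, "turn": 0}
  ]
}}

```text
clock: 16.37
position: [449.5, -32.6, 49.8]
ee_rot: [-0.001, 1.0, -0.0, 0.0]
contact_force: [-5.1, 1.1, 17.7]
gripper_width: 37.2
```

Call:
{"api": "servo_tool", "payload": {
  "rows": [
    {"fingers": 3, "x": 0, "y": 0, "z": -0.5, "turn": 0},
    {"fingers": 3, "x": 0, "y": 0, "z": -1.5, "turn": 0},
    {"fingers": 3, "x": 0, "y": 0, "z": -2.5, "turn": 0},
    {"fingers": 3, "x": 0, "y": 0, "z": -2.2, "turn": 0},
    {"fingers": 3, "x": -0.1, "y": -1.7, "z": 0, "turn": 0},
    {"fingers": 3, "x": -0.2, "y": -3, "z": 0, "turn": 0},
    {"fingers": 3, "x": -0.3, "y": -3.6, "z": 0, "turn": 0},
    {"fingers": 3, "x": -0.3, "y": -3.6, "z": 0, "turn": 0},
    {"fingers": 3, "x": -0.3, "y": -3.6, "z": 0, "turn": 0},
    {"fingers": 3, "x": -0.2, "y": -3.6, "z": 0, "turn": 0}
  ]
}}

```text
clock: 17.2
position: [463.2, -225.2, 114.8]
ee_rot: [-0.0, 1.0, 0.0, 0.0]
contact_force: [0.9, 0.1, -0.6]
gripper_width: 36.6
```

Call:
{"api": "servo_tool", "payload": {
  "rows": [
    {"fingers": 3, "x": -0.2, "y": -3.2, "z": 0, "turn": 0},
    {"fingers": 3, "x": 0, "y": -2, "z": 0, "turn": 0},
    {"fingers": 3, "x": 0, "y": -1, "z": 0, "turn": 0},
    {"fingers": 3, "x": 0, "y": 0, "z": 0, "turn": 0},
    {"fingers": 3, "x": 0, "y": 0, "z": 0, "turn": 0}
  ]
}}

```text
clock: 17.62
position: [464.8, -285.5, 114.4]
ee_rot: [0.0, 1.0, 0.0, -0.0]
contact_force: [-0.1, 1.1, -1.0]
gripper_width: 36.7
```

Run:
```python
from h import *
cm=arm.camera_model("wrist"); np.save("pics/w10cm.npy",cm)
print(arm.read_state()['position'].round(1))
p,d=shot("wrist","w10")
```

```text
[ 464.8 -285.5  114.4]
```

View pics/w10.png

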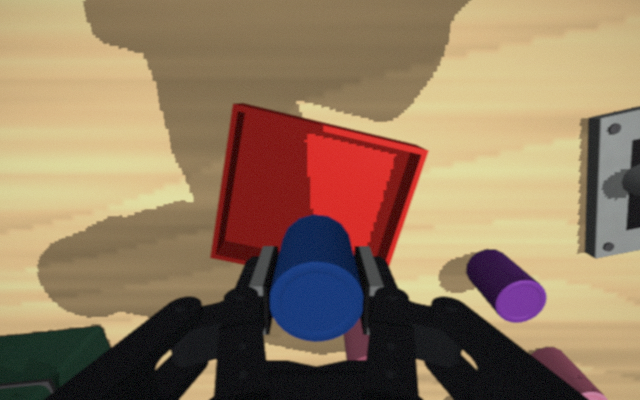

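Run:
```python
from h import *
cm=np.load("pics/w10cm.npy",allow_pickle=True).item()
a=[onplane(cm,*q,30) for q in [(235,103),(428,150),(211,257)]]; print(np.round(a,1),(a[1]+a[2])/2)
```

```text
[[ 391.9 -341.    30. ]
 [ 423.6 -206.8   30. ]
 [ 508.3 -368.7   30. ]] [ 465.96109985 -287.78178343   30.        ]
```

Centred to within 2 mm, so I'll lower it.

Call:
{"api": "servo_tool", "payload": {
  "rows": [
    {"fingers": 3, "x": -0.1, "y": -0.2, "z": 1, "turn": 0},
    {"fingers": 3, "x": 0, "y": 0, "z": 2.5, "turn": 0},
    {"fingers": 3, "x": 0, "y": 0, "z": 2.5, "turn": 0},
    {"fingers": 3, "x": 0, "y": 0, "z": 1.4, "turn": 0},
    {"fingers": 3, "x": 0, "y": 0, "z": 0.8, "turn": 0},
    {"fingers": 3, "x": 0, "y": 0, "z": 0.4, "turn": 0},
    {"fingers": 3, "x": 0, "y": 0, "z": 0.2, "turn": 0},
    {"fingers": 3, "x": 0, "y": 0, "z": 0.1, "turn": 0},
    {"fingers": 3, "x": 0, "y": 0, "z": 0, "turn": 0}
  ]
}}

```text
clock: 18.42
position: [466.9, -287.6, 26.5]
ee_rot: [-0.0, 1.0, -0.0, 0.001]
contact_force: [0.4, -0.1, -0.5]
gripper_width: 37.0
```

Call:
{"api": "servo_tool", "payload": {
  "rows": [
    {"fingers": 3, "x": 0, "y": 0, "z": 0.1, "turn": 0},
    {"fingers": 3, "x": 0, "y": 0, "z": 0.1, "turn": 0},
    {"fingers": 3, "x": 0, "y": 0, "z": 0.1, "turn": 0},
    {"fingers": 3, "x": 0, "y": 0, "z": 0, "turn": 0}
  ]
}}

```text
clock: 18.75
position: [466.2, -287.6, 22.9]
ee_rot: [-0.0, 1.0, -0.0, 0.0]
contact_force: [-0.2, -0.3, -0.4]
gripper_width: 36.8
```

Call:
{"api": "servo_tool", "payload": {
  "rows": [
    {"fingers": 3, "x": 0, "y": 0, "z": 0.1, "turn": 0},
    {"fingers": 3, "x": 0, "y": 0, "z": 0.1, "turn": 0},
    {"fingers": 3, "x": 0, "y": 0, "z": 0, "turn": 0}
  ]
}}

```text
clock: 19.0
position: [466.4, -287.7, 22.0]
ee_rot: [-0.0, 1.0, -0.0, 0.0]
contact_force: [-1.5, 0.4, 6.5]
gripper_width: 37.1
```

Call:
{"api": "servo_tool", "payload": {
  "rows": [
    {"fingers": 4.2, "x": 0, "y": 0, "z": 0, "turn": 0},
    {"fingers": 5, "x": 0, "y": 0, "z": 0, "turn": 0},
    {"fingers": 6, "x": 0, "y": 0, "z": 0, "turn": 0},
    {"fingers": 6, "x": 0, "y": 0, "z": 0, "turn": 0},
    {"fingers": 6, "x": 0, "y": 0, "z": 0, "turn": 0},
    {"fingers": 6, "x": 0, "y": 0, "z": -1, "turn": 0},
    {"fingers": 6, "x": 0, "y": 0, "z": -2.5, "turn": 0},
    {"fingers": 6, "x": 0, "y": 0, "z": -3.5, "turn": 0},
    {"fingers": 6, "x": 0, "y": 0, "z": -3.5, "turn": 0},
    {"fingers": 6, "x": 0, "y": 0, "z": -3, "turn": 0}
  ]
}}

```text
clock: 19.83
position: [466.5, -287.8, 158.8]
ee_rot: [-0.0, 1.0, -0.0, 0.001]
contact_force: [1.5, -0.2, -0.8]
gripper_width: 60.2
```

Call:
{"api": "servo_tool", "payload": {
  "rows": [
    {"fingers": 6, "x": 0, "y": 0, "z": -1, "turn": 0},
    {"fingers": 6, "x": 0, "y": 0, "z": 0, "turn": 0},
    {"fingers": 6, "x": 0, "y": 0, "z": 0, "turn": 0}
  ]
}}

```text
clock: 20.08
position: [466.0, -287.4, 166.2]
ee_rot: [-0.0, 1.0, 0.0, 0.001]
contact_force: [-0.2, -0.2, -0.1]
gripper_width: 60.2
```

Run:
```python
from h import *
shot("wrist","w11"); shot("scene","s11"); shot("top","t11")
```

```text
(no output)
```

View pics/w11.png

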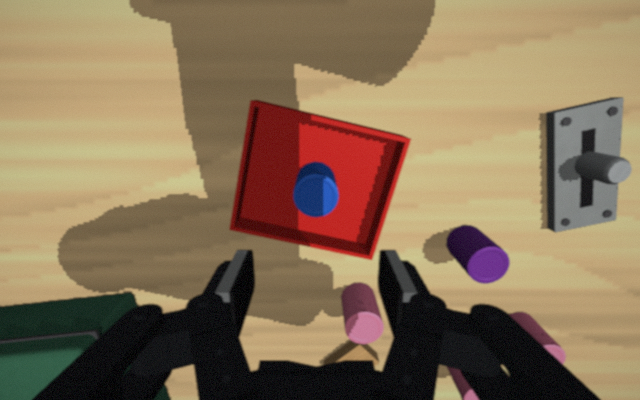

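View pics/s11.png

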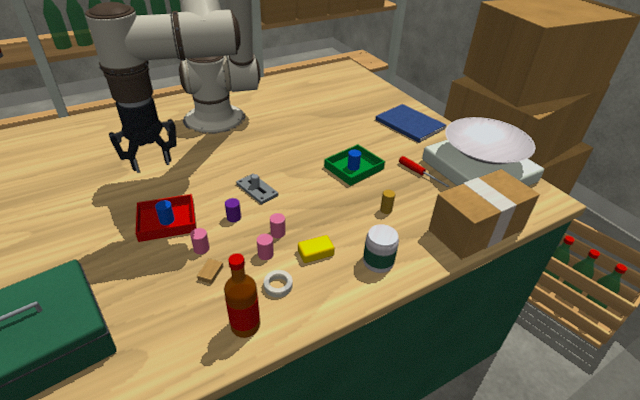

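View pics/t11.png

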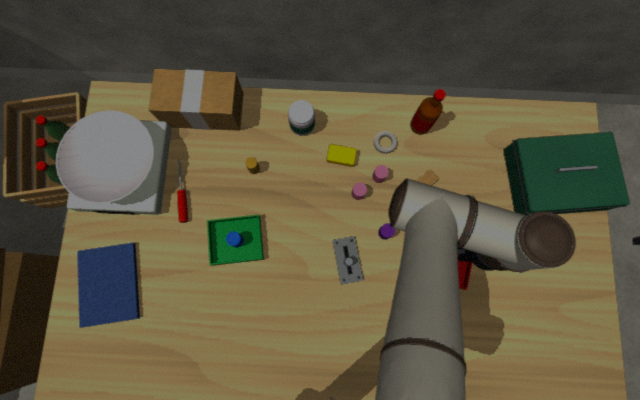

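Both ferrules stand upright: one in the green tray (scene pixel (354,159)) and one in the red tray (scene (165,212), wrist (316,190)). The other goods are where they were, and the gripper is clear.

```bash
python3 -c "
from bench import arm
print(arm.job_done(), arm.read_state()['clock'])"
```

```text
the job is handed in; nothing more can be done
the job is handed in; nothing more can be done
```

Both ferrules have been tried on the pin and put away, and the job is handed in at about 20 s of the 69 s allowed.

- **Left ferrule** (found near x 617, y 60): it slid all the way down to the plate. Contact came with its rim at about z 12 mm, the plate's top face, at about 8 N. I stood it in the green tray before touching the second one.
- **Right ferrule** (found near x 614, y −146): it stopped with its rim about 20 mm above the plate, at about 18 N. I did not push further, and stood it in the red tray.

**Last checks:** the wrist and scene pictures show each ferrule upright near the middle of its tray. In the pictures the other goods look to be in their original places, and the gripper is clear of everything.

**Disagreements:**
- The scene and top cameras differed by about 4 mm, so I used the wrist camera for fine positioning.
- The gripper read about 37 mm on ferrules stated as 38 to 40 mm; both held firmly.
- The arm hides the red tray and part of the counter in the last top view, so those rest on the wrist and scene pictures.

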